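# Hang the filling knife on the keeper peg

## Task

Take the red-handled filling knife out of the drying stand and hang it by its eye on the empty keeper peg of the tool frame: lift the yellow flap with the end of the handle as you slide the eye along the peg, until the flap has fallen shut behind the handle. Then draw the knife gently back against the shut flap until you feel its worn stop bite and hold it fast, and let it go so that it hangs free on the peg behind the flap. Force nothing, and leave the brush, the other tools and the tin as they are.

Things in the scene. Friction and masses are not known exactly. Their poses are not given: they have to be found in the camera images.
- knife_eye (a point): Centre of the eye of the red-handled filling knife, standing blade down, handle up. z: up the handle; x: axis of the eye, through the handle's thickness; y: across its width. Eye: 14 mm round hole. Handle 16 mm thick (x), 32 mm wide (y), square, its end 15 mm above the eye centre, its foot 100 mm below; blade edge 185 mm below. Same front and back.
- knife_mid (a point): Centre of the same knife, 85 mm below its eye centre, same axes. 145 to 195 g; blade 80 mm wide (y), 2.5 mm thick. Best gripped across the 32 mm width with the pads at about the height of the eye, fingers down: flap and bracket (16 mm wide) then pass between the fingers, below the palm.
- stand: Wooden drying stand fixed to the bench, 190 x 110 x 70 mm; origin under its centre, z up. Three slots along its y, at x = -60, 0 and 60 mm, 62 mm deep, 4 mm wide; in each stands a tool, blade edge 8 mm above the bench, leaning up to 0.03 rad. Lift a tool 65 mm to clear the slot, 205 mm to pass over its neighbours (handle ends 208 mm up).
- frame: Portable tool frame fixed to the bench: plywood base 140 x 360 x 18 mm, two grey 25 mm uprights 330 mm apart and 263 mm high, a grey crossbar 35 mm high along its y with its centre 245 mm up. Origin under the centre of the base, front towards -x. Two like keeper pegs are bolted to the crossbar's front.
- hook: The empty keeper peg (steel, fixed). Origin on the peg's axis at the crossbar's front face, 245 mm above the bench; z up; the peg, 10 mm diameter, runs level along -x to its rounded tip at x = -82 mm. A shoulder of 22 mm diameter ends at x = -16 mm and stops the handle's centre at x = -24 mm. Pressing the held knife on peg, shoulder or flap with over 15 N counts as forcing.
- peg_tip (a point): Rounded tip of the empty peg, on its axis; axes as the hook (peg runs along -x, so the eye is slid on towards +x).
- seat (a point): Point on the empty peg's axis, at x = -38 mm of the hook, same axes: middle of the place where the knife hangs, between shoulder and flap. The flap, lifted by the handle's end, falls by its weight once the handle's centre is past about x = -34 mm of the hook (4 mm inward of this point). Drawn back sooner, it wedges. Slide at 20 mm/s or less.
- bracket (a point): Top of the bracket over the empty peg, above the flap's hinge, 37 mm above the peg's axis; nothing of the hook is higher. The bracket bar, 6 mm wide (y) and 8 mm high, runs from a 40 mm wide back plate to x = -66 mm of the hook.
- flap: Yellow gravity flap of the empty peg, 45 g, 16 mm wide; origin on its hinge, 33 mm above the peg's axis at x = -62 mm of the hook. At rest it hangs down (z axis within 0.1 rad of vertical), its foot, a 6 mm roll, 6.5 mm above the peg's axis. It swings inward (foot to the hook's +x) up to 1.3 rad; the tilt of its z axis is the lift. The entering handle lifts it about 0.9 rad.
- hook2: The other keeper peg, built like the first, its flap shut on the brush; axes as for the empty one. Leave it alone.
- brush_eye (a point): Centre of the eye of the flat brush (wooden handle as the knife's, head 60 mm wide, 175 mm tall in all) that hangs on the other peg. Leave it alone.
- knife2_eye (a point): Centre of the eye of the blue-handled filling knife in the stand: like the red one with a 60 mm blade. Leave it alone.
- scraper_eye (a point): Centre of the eye of the black-handled scraper in the stand: like the red knife with a 70 mm blade. Leave it alone.
- tin: Closed white and orange paint tin, 89 mm diameter, 101 mm high, 0.7 kg; origin under its centre. Leave it alone.
- flap_foot (a point): Centre of the roll at the foot of that flap, 23.5 mm below its hinge. Its outward stop is worn: pulled outward, the shut flap first gives freely by 0 to 0.4 rad (0 to 9 mm at the foot, unknown and different each time), then the stop bites and it is rigid. It so holds the handle's centre at x = -51 to -60 mm of the hook. Only the pull tells where: at 4 N or more it is caught.
Mind the look-alikes: they are no part of the job. Leave any green look-alike of the part that bears knife_eye alone.

How it is judged:
By the outcome, as a careful person would: the job done as asked, in the order asked, and still so for the second after the job is handed in, with the robot touching nothing.
It also fails if it takes over 70 s, if anything falls off the work surface, if the arm or the gripper's body presses on something with over 40 N, if the wrist force passes 120 N, or if a joint passes its speed limit or range.

## Robot

A 6-joint arm with a two-finger parallel gripper is mounted at the origin on the work surface. World frame = base frame: x ahead of the robot, y to its left, z up, the work surface at z = 0. Lengths are in m, angles in rad, forces in N, time in s.
With the tool pointing down it reaches from about 0.35 to 0.775 m from the base axis. Payload 7.3 kg.
Tool frame: the origin (TCP) lies midway between the tips of the shut fingers; the grasp point (between the pads) lies 19 mm behind it; z points along the fingers, y is the line along which they close (so a half turn about z gives the same grasp; the last joint's range is limited). The gripper opens to 92 mm and grips with 3 to 60 N. Pads are 19 mm wide; open, the fingers measure 130 mm over their backs; the gripper's body (75 mm by 190 mm) begins 47 mm behind the grasp point.
Start: joints at [-1.269, 0.342, 1.524, -0, 1.275, -0.146], TCP at [0.227, -0.473, 0.227] pointing down, gripper open.
Joint ranges: [-2.53, 2.53], [-0.77, 2.02], [0.04, 2.7], [-1, 4.14], [0.28, 2.66], [-3.11, 3.11]. Speed limits (rad/s): [2.57, 2.57, 3.14, 3.14, 3.14, 3.14].

## Interface

Orientations are given as [roll, pitch, yaw] about the fixed x, y, z axes, in that order (R = Rz(yaw) Ry(pitch) Rx(roll)).
In Python, from cell import robot gives the robot as it stands. The module is installed in compiled form; this text tells all that it offers.
- The arm moves only by the tool carry_out, never from a script. Its argument "commands" is a list of rows, each a list of 3 entries, a list of its own where there are three numbers: the shift along the tool's x, y, z in m, then the turn about the tool's z in rad, then the opening, from 0 (shut) to 1 (fully open). In form: [[[dx, dy, dz], yaw, claw], ...]. A call has 1 to 20 rows; each row shifts and turns the commanded pose from where the row before left it, along the tool's axes as they then stand; what a row does not reach is not made up. A row lasts 1/8 s, in which the tool goes at most 62.5 mm and 10.7 degrees, less where a joint would pass 70% of its speed; a pose out of reach is approached as far as the arm can. A call is refused whole if a number of a shift passes 0.0625 or a number of a turn 0.188, either way. A call with a gripper value outside its range is refused whole. The fingers move at their own pace and stop on an object; "newtons" is the grip in N (left out, the last holds). Time passes only in rows, so rows that do not move let the fingers close. It gives the time, the measured TCP pose, the force, the opening and the grip force at its end, in the units of the state.
- robot.observe(): the state, without advancing time (a new reading comes with each control period).
- robot.read_camera(name): name is "scene" or "top" or "wrist"; returns a dict with "pixels" (480x640x3 uint8, red, green, blue), "fx", "fy", "cx", "cy" (pixels), "view" (4x4, takes a point from world to camera coordinates); the wrist camera has in their place "T_tool_cam" (4x4, takes a point from camera to tool coordinates, whose origin is the TCP and whose axes are the flange's). Camera axes: x right, y up, looking along -z (the intrinsics and any distortion apply to the point x, -y, -z); pixel columns grow to the right and rows downward; lengths in m; the calibration is good to about 2 mm. A picture is of the moment at which its call begins: read the wrist's pose just before it. There is no depth.
- robot.hand_in(): hands the job in; it is judged then, once.
Trained networks look in a picture, given as the dict that the camera call returned (one of the last four; its "shot" number tells which), for a name from the list of things; names that differ only in an ending like _2 or _b are one class to them, and where a whole thing is asked for, a point or a joint stands for the part that bears it (a point fixed in the world has none). Each returns a list of dicts, best first, with "p" (0 to 1); they miss things now and then, are a little off and sometimes report something else, mostly with a low value. They report only what shows in the picture. A call takes as long as a camera call. They do not tell look-alikes from the thing itself.
- robot.find_in(picture, name): "at" ([column, row] in pixels, amid what is visible of it).
- robot.tip_of(picture, name): "at" ([column, row] in pixels: a listed point, or the origin of a listed thing).
The state is a dict: "time": time; "qpos": joint angles; "qvel": joint speeds; "joint_efforts": joint torques, N m; "tool_pos": TCP position; "tool_rot": TCP orientation; "contact_force": force on the tool from outside, world axes, zero at the start; "torque": the same for the moment, N m; "opening": finger opening in m; "grip_force": force on a finger pad.
Only numpy, scipy, OpenCV 4.12 (cv2) and the standard library are available. Lean on these libraries where they do the work, as an engineer would, in place of code of your own. Each camera call takes 0.05 s, during which the arm holds its last target. There are 200 camera calls.

## Working session

There is one attempt and no reset: what is moved stays moved. The work goes in short steps, Python scripts to look and compute and a tool call to move; the robot and the scene stay as the last step left them, time stands still between calls to the robot, and variables do not carry over. Pictures are saved under pics/ and viewed, at most 11 in all, crops included, and the job is handed in when it is done.

Besides the shell and the picture viewer there is one more tool, called after "Emit:" by a JSON object that holds its "fn" and its "kwargs". carry_out: Moves the arm, as the interface text tells. Its arguments: {"type":"object","properties":{"commands":{"type":"array"},"newtons":{"type":"number"}},"required":["commands"]}

```bash
mkdir -p pics; cat > h.py <<'E'
from cell import robot
import numpy as np, cv2
from scipy.spatial.transform import Rotation as R
def save(p,n,box=None,s=1):
    im=p['pixels'][:,:,::-1]
    if box: im=im[box[1]:box[3],box[0]:box[2]]
    im=cv2.resize(np.ascontiguousarray(im),None,fx=s,fy=s,interpolation=cv2.INTER_CUBIC); cv2.imwrite('pics/'+n,im)
def rot(s):
    r=np.array(s['tool_rot'],float)
    return r if r.shape==(3,3) else R.from_euler('xyz',r).as_matrix()
def proj(p,s=None):
    """3x4 P matrix"""
    if 'view' in p: V=np.array(p['view'])
    else:
        T=np.eye(4);T[:3,:3]=rot(s);T[:3,3]=s['tool_pos']
        V=np.linalg.inv(T@np.array(p['T_tool_cam']))
    K=np.array([[p['fx'],0,p['cx']],[0,p['fy'],p['cy']],[0,0,1.]])
    return K@np.diag([1,-1,-1])@V[:3]
def px(P,X):
    h=P@np.r_[X,1]; return h[:2]/h[2]
def tri(obs):
    A=[]
    for P,(u,v) in obs: A+= [u*P[2]-P[0], v*P[2]-P[1]]
    A=np.array(A); A/=np.linalg.norm(A[:,:3],axis=1)[:,None]
    X=np.linalg.lstsq(A[:,:3],-A[:,3],rcond=None)[0]
    return X,[np.round(px(P,X)-np.array(c),1) for P,c in obs]
def onz(P,c,z):
    A=np.array([c[0]*P[2]-P[0],c[1]*P[2]-P[1]]); return np.linalg.solve(A[:,:2],-A[:,3]-A[:,2]*z)
E
python3 - <<'E'
from h import *
s=robot.observe();print(s)
ps={n:robot.read_camera(n) for n in('scene','top','wrist')}
for n,p in ps.items():
    save(p,n+'0.png'); print(n,[k for k in p if k!='pixels'])
for n in ['knife_eye','peg_tip','hook','frame','stand','bracket','seat','brush_eye','knife2_eye','scraper_eye','flap']:
    for k,p in ps.items():
        print(n,k,[(np.round(d['at']).astype(int).tolist(),round(d['p'],2)) for d in robot.tip_of(p,n)[:4]])
E
```

```text
{'time': 0.0, 'qpos': array([-1.26902127e+00,  3.42750817e-01,  1.52501503e+00, -4.31687902e-06,
        1.27539855e+00, -1.45992138e-01]), 'qvel': array([ 1.33293482e-03, -8.69734831e-04,  8.31682828e-04, -2.40085865e-05,
       -6.73439056e-04, -4.27148817e-04]), 'joint_efforts': array([ 2.22362396e-03, -4.31226969e+01, -2.44228542e+01,  7.18719140e-02,
        5.58946654e-02, -1.39408307e-04]), 'tool_pos': array([ 0.22720122, -0.47284007,  0.22603108]), 'tool_rot': array([-3.14003704e+00, -2.24562838e-04,  4.47768285e-01]), 'contact_force': array([ 0.02254486,  0.32204096, -0.4557091 ]), 'torque': array([-0.0239636 , -0.00143734, -0.0597403 ]), 'grip_force': 0.0, 'opening': 0.09153417777986347}
scene ['fx', 'fy', 'cx', 'cy', 'view', 'shot']
top ['fx', 'fy', 'cx', 'cy', 'view', 'shot']
wrist ['fx', 'fy', 'cx', 'cy', 'T_tool_cam', 'shot']
knife_eye scene [([156, 227], 0.65)]
knife_eye top [([465, 256], 0.95), ([471, 197], 0.89)]
knife_eye wrist []
peg_tip scene [([424, 178], 0.58)]
peg_tip top [([234, 255], 0.88), ([169, 282], 0.21)]
peg_tip wrist []
hook scene [([472, 202], 0.72), ([507, 164], 0.56)]
hook top [([152, 265], 0.75), ([202, 224], 0.61)]
hook wrist []
frame scene [([444, 269], 0.68)]
frame top [([213, 271], 0.63)]
frame wrist []
stand scene [([195, 273], 0.55)]
stand top [([432, 297], 0.81)]
stand wrist []
bracket scene [([440, 164], 0.68)]
bracket top [([226, 248], 0.65)]
bracket wrist []
seat scene [([450, 192], 0.8), ([195, 273], 0.43)]
seat top [([221, 236], 0.85), ([453, 321], 0.53)]
seat wrist []
brush_eye scene [([487, 152], 0.62)]
brush_eye top [([167, 281], 0.82), ([462, 259], 0.23)]
brush_eye wrist []
knife2_eye scene [([172, 206], 0.61)]
knife2_eye top [([457, 289], 0.74)]
knife2_eye wrist []
scraper_eye scene [([183, 180], 0.92)]
scraper_eye top [([448, 317], 0.7)]
scraper_eye wrist []
flap scene [([444, 170], 0.56)]
flap top [([221, 244], 0.61)]
flap wrist []
```

View pics/scene0.png

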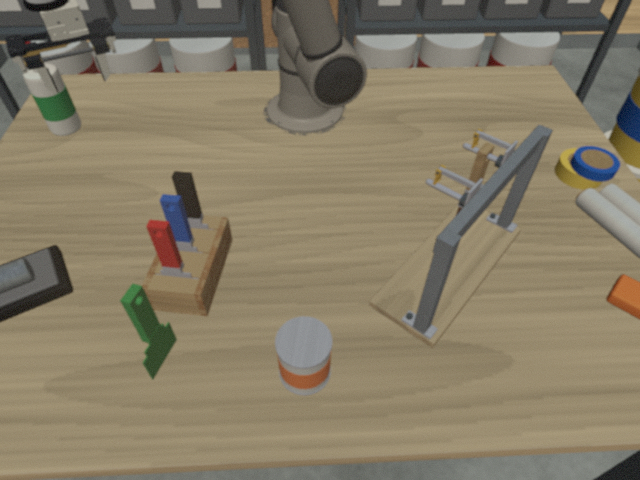

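View pics/top0.png

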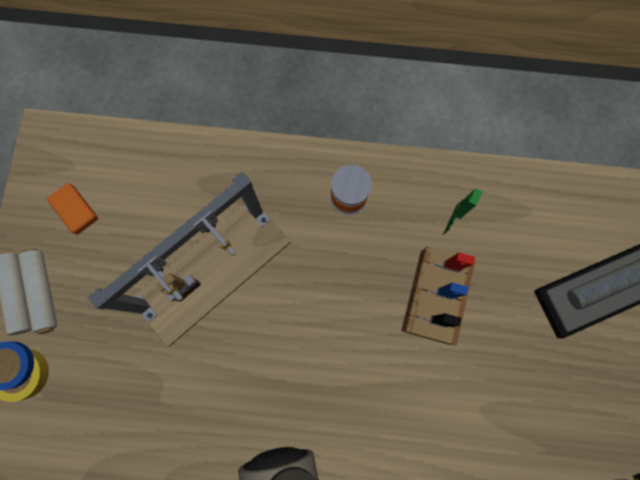

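```bash
python3 - <<'E'
from h import *
a=robot.read_camera('scene');b=robot.read_camera('top');A=proj(a);B=proj(b)
for n,u,v in [('knifeA',(156,227),(465,256)),('knifeB',(156,227),(471,197)),('knife2',(172,206),(457,289)),('scr',(183,180),(448,317)),('tip',(424,178),(234,255)),
 ('hook',(472,202),(202,224)),('hook_',(507,164),(152,265)),('bracket',(440,164),(226,248)),('seat',(450,192),(221,236)),('brush',(487,152),(167,281)),('stand',(195,273),(432,297)),('frame',(444,269),(213,271))]:
    X,e=tri([(A,u),(B,v)]); print(n,X.round(3),e)
E
```

```text
knifeA [ 0.624 -0.246  0.206] [array([1. , 0.1]), array([ 0.8, -0.1])]
knifeB [ 0.711 -0.216  0.301] [array([-6. , -0.6]), array([-4.4,  0.3])]
knife2 [ 0.561 -0.236  0.19 ] [array([-0.1, -0. ]), array([-0.1,  0. ])]
scr [ 0.506 -0.222  0.2  ] [array([1.1, 0.1]), array([ 1., -0.])]
tip [0.574 0.187 0.249] [array([ 0.6, -0. ]), array([0.5, 0.2])]
hook [0.626 0.254 0.243] [array([ 1.1, -0.1]), array([0.8, 0.3])]
hook_ [0.541 0.334 0.246] [array([-0.,  0.]), array([-0., -0.])]
bracket [0.58  0.2   0.284] [array([-2.1,  0.1]), array([-1.8, -0.6])]
seat [0.607 0.219 0.248] [array([-1.4,  0.1]), array([-1.1, -0.4])]
brush [0.515 0.303 0.252] [array([-1.6,  0.1]), array([-1.4, -0.5])]
stand [ 0.561 -0.233  0.   ] [array([0.5, 0. ]), array([ 0.4, -0. ])]
frame [ 0.568  0.275 -0.005] [array([ 1.5, -0.1]), array([1.3, 0.4])]
```

In the scene picture the candidates are red (163,240), green look-alike (140,310), blue (175,215) and black (186,192). I choose the red one, at top (460,262). The empty peg is the nearer one, with its tip at scene (424,178) and top (234,255). The brush hangs on the other, at scene (487,152).

Emit:
{"fn": "carry_out", "kwargs": {"commands": [[[0, 0, -0.04], 0.162, 1], [[0, 0, -0.04], 0.162, 1], [[0, 0, -0.04], 0.162, 1], [[0, 0, -0.04], 0.162, 1], [[0.035, -0.0375, 0], 0, 1], [[0.035, -0.0375, 0], 0, 1], [[0.035, -0.0375, 0], 0, 1], [[0.035, -0.0375, 0], 0, 1], [[0.035, -0.0375, 0], 0, 1], [[0.035, -0.0375, 0], 0, 1], [[0.035, -0.0375, 0], 0, 1], [[0.035, -0.0375, 0], 0, 1], [[0, 0, 0], 0, 1], [[0, 0, 0], 0, 1]]}}

```text
time: 3.65
tool_pos: [0.5612, -0.235, 0.3865]
tool_rot: [3.141, 0.001, -0.2]
contact_force: [-1.7, -0.2, -1.1]
opening: 0.0919
grip_force: 0.0
```

```bash
python3 - <<'E'
from h import *
s=robot.observe();p=robot.read_camera('wrist');P=proj(p,s);save(p,'w1.png')
print(s['tool_pos'],s['tool_rot'],np.array(p['T_tool_cam']).round(3),p['fx'])
print('expect',px(P,[.62,-.246,.193]),px(P,[.561,-.236,.193]))
for n in ['knife_eye','knife_mid','knife2_eye','scraper_eye','stand']:
    print(n,[(np.round(d['at'],1).tolist(),round(d['p'],2)) for d in robot.tip_of(p,n)[:4]])
E
```

```text
[ 0.56124725 -0.23497996  0.38647302] [ 3.14124237e+00  6.26541852e-04 -1.99814718e-01] [[-0.001  0.969  0.246  0.066]
 [ 1.     0.001  0.     0.   ]
 [-0.     0.246 -0.969 -0.158]
 [ 0.     0.     0.     1.   ]] 339.4411250923457
expect [318.14183264 162.54129622] [320.04817551 221.03381463]
knife_eye [([456.3, 94.5], 0.98), ([317.7, 159.2], 0.84)]
knife_mid [([398.1, 84.7], 0.58)]
knife2_eye [([319.7, 218.4], 0.65)]
scraper_eye [([321.4, 271.1], 0.77)]
stand [([323.9, 198.6], 0.81)]
```

View pics/w1.png

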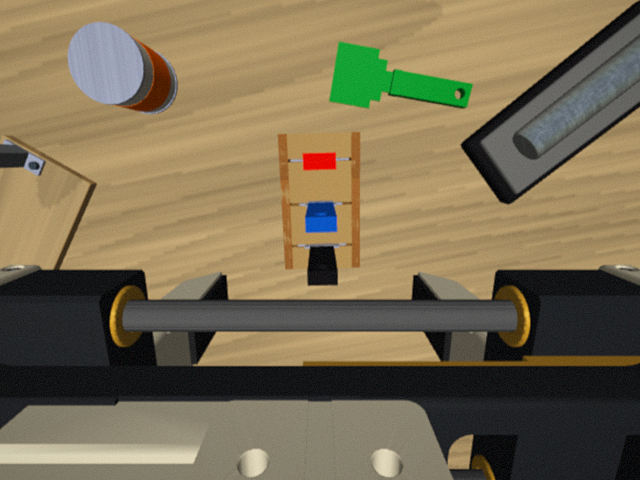

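The wrist crop shows the red knife upright at (319,161), nearest the far end of the stand, with blue at (320,217) and black at (322,265). The green look-alike lies flat at (430,85). Next I measure the red handle's top face.

```bash
python3 - <<'E'
from h import *
s=robot.observe();p=robot.read_camera('wrist');P=proj(p,s)
im=p['pixels'].astype(int);m=((im[...,0]>200)&(im[...,1]<70)&(im[...,2]<70)).astype(np.uint8);m[:, :250]=0;m[:,400:]=0;m[250:]=0
pts=np.argwhere(m)[:,::-1].astype(np.float32)
r=cv2.minAreaRect(pts);box=cv2.boxPoints(r);print(r,m.sum())
W=np.array([onz(P,c,.208) for c in box]);print(W.round(4),W.mean(0).round(4),np.linalg.norm(np.diff(W,axis=0),axis=1).round(4))
a=robot.read_camera('scene');b=robot.read_camera('top')
print(tri([(P,(317.7,159.2)),(proj(a),(156,227)),(proj(b),(465,256))]))
for k,q,c in(('scene',a,None),('top',b,None)):
    print(k,[(np.round(d['at'],1).tolist(),round(d['p'],2)) for d in robot.tip_of(q,'knife_eye')])
    i=q['pixels'].astype(int);mm=((i[...,0]>150)&(i[...,1]<60)&(i[...,2]<60)).astype(np.uint8)
    n,l,st,ce=cv2.connectedComponentsWithStats(mm);j=1+st[1:,4].argmax();print(st[j],ce[j],px(proj(q),[.622,-.247,.208]))
R3=rot(s);d=W.mean(0)-np.array(s['tool_pos'])[:2];print('tool dx,dy',R3[:2,0]@d,R3[:2,1]@d)
E
```

```text
((318.0, 161.0), (16.0, 32.0), 90.0) 530
[[ 0.6318 -0.2335]
 [ 0.6257 -0.2636]
 [ 0.6109 -0.2607]
 [ 0.6171 -0.2303]] [ 0.6214 -0.247 ] [0.0307 0.015  0.031 ]
(array([ 0.62367591, -0.24649745,  0.20573244]), [array([-0.7, -0.5]), array([0.8, 0.1]), array([1. , 0.3])])
scene [([157.9, 226.8], 0.77), ([58.6, 320.9], 0.64), ([304.7, 370.9], 0.4)]
[21 41 13 13 90] [26.68888889 46.76666667] [156.35113529 225.37974257]
top []Traceback (most recent call last):
  File "<stdin>", line 12, in <module>
ValueError: attempt to get argmax of an empty sequence
```

Emit:
{"fn": "carry_out", "kwargs": {"commands": [[[0.0307, 0, 0], 0, 1], [[0.0307, 0, 0], 0, 1], [[0, 0, 0.05], 0, 1], [[0, 0, 0.05], 0, 1], [[0, 0, 0.05], 0, 1], [[0, 0, 0.04], 0, 1], [[0, 0, 0.0225], 0, 1], [[0, 0, 0], 0, 1], [[0, 0, 0], 0, 0.5], [[0, 0, 0], 0, 0.4], [[0, 0, 0], 0, 0.3], [[0, 0, 0], 0, 0.2], [[0, 0, 0], 0, 0.2], [[0, 0, 0], 0, 0.2]], "newtons": 30}}

```text
time: 5.95
tool_pos: [0.6216, -0.2472, 0.1742]
tool_rot: [3.142, -0.0, -0.2]
contact_force: [0.1, 0.1, -0.0]
opening: 0.0366
grip_force: 0.0
```

Emit:
{"fn": "carry_out", "kwargs": {"commands": [[[0, 0, 0], 0, 0], [[0, 0, 0], 0, 0], [[0, 0, 0], 0, 0]], "newtons": 30}}

```text
time: 6.32
tool_pos: [0.6216, -0.2471, 0.1742]
tool_rot: [3.142, 0.0, -0.2]
contact_force: [-0.6, 0.0, 0.0]
opening: 0.032
grip_force: 29.8
```

Emit:
{"fn": "carry_out", "kwargs": {"commands": [[[0, 0, -0.005], 0, 0], [[0, 0, -0.01], 0, 0], [[0, 0, -0.02], 0, 0], [[0, 0, -0.03], 0, 0], [[0, 0, -0.04], 0, 0], [[0, 0, -0.04], 0, 0], [[0, 0, -0.04], 0, 0], [[0, 0, -0.03], 0, 0], [[0, 0, -0.01], 0, 0], [[0, 0, 0], 0, 0]]}}

```text
time: 7.58
tool_pos: [0.6216, -0.2472, 0.3992]
tool_rot: [3.141, -0.0, -0.2]
contact_force: [-0.0, -1.2, -2.4]
opening: 0.032
grip_force: 29.8
```

Emit:
{"fn": "carry_out", "kwargs": {"commands": [[[0, 0, 0], -0.169, 0], [[0, 0, 0], -0.169, 0], [[0, 0, 0], -0.169, 0], [[0, 0, 0], -0.169, 0], [[0, 0, 0], -0.169, 0], [[0, 0, 0], -0.17, 0], [[0.013, -0.021, 0], 0, 0], [[0.0267, -0.0415, 0], 0, 0], [[0.0267, -0.0415, 0], 0, 0], [[0.0267, -0.0415, 0], 0, 0], [[0.0267, -0.0415, 0], 0, 0], [[0.0267, -0.0415, 0], 0, 0], [[0.0267, -0.0415, 0], 0, 0], [[0.0267, -0.0415, 0], 0, 0], [[0.013, -0.021, 0], 0, 0], [[0, 0, 0], 0, 0], [[0, 0, 0], 0, 0]]}}

```text
time: 9.7
tool_pos: [0.5256, 0.1352, 0.3982]
tool_rot: [-3.141, 0.002, 0.814]
contact_force: [0.1, 0.2, -2.4]
opening: 0.0314
grip_force: 29.8
```

```bash
python3 - <<'E'
from h import *
s=robot.observe();p=robot.read_camera('wrist');P=proj(p,s);save(p,'w2.png')
print(s['time'],s['tool_pos'],s['tool_rot'],s['opening'],s['grip_force'],s['contact_force'])
print(px(P,[.574,.187,.245]),px(P,[.626,.254,.245]))
for n in ['knife_eye','peg_tip','hook','bracket','seat','flap','hook2','brush_eye','frame']:
    print(n,[(np.round(d['at'],1).tolist(),round(d['p'],2)) for d in robot.tip_of(p,n)[:4]])
np.save('w2.npy',P)
E
```

```text
9.7 [0.52560099 0.13524722 0.39816844] [-3.14089727e+00  1.77903178e-03  8.14487759e-01] 0.03137598938002569 29.780247174203396 [ 0.13835218  0.21406611 -2.3583244 ]
[318.64439295 149.69681423] [308.59261887  43.15994105]
knife_eye [([318.7, 309.2], 0.87)]
peg_tip [([319.0, 307.1], 0.7), ([319.6, 148.6], 0.69)]
hook [([317.4, 44.3], 0.96), ([169.5, 44.9], 0.87), ([500.5, 427.5], 0.3)]
bracket [([316.1, 119.8], 0.94)]
seat [([320.9, 93.1], 0.94)]
flap [([322.8, 40.8], 0.57), ([320.5, 118.7], 0.56)]
hook2 [([317.4, 44.3], 0.96), ([169.5, 44.9], 0.87), ([500.5, 427.5], 0.3)]
brush_eye [([175.8, 101.0], 0.57)]
frame [([277.4, 107.7], 0.81), ([323.1, 123.8], 0.46)]
```

View pics/w2.png

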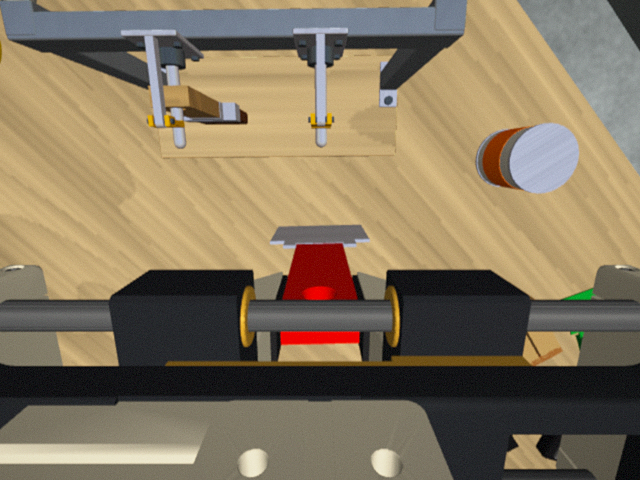

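The view shows the empty peg dead ahead, with its tip at (321,145), hinge at (320,120) and base at (320,40). The knife is held straight, its eye near (319,295). The brush's peg is at (180,145) to the left and will be left alone. I go down to working height, then measure from there too.

Emit:
{"fn": "carry_out", "kwargs": {"commands": [[[0, 0, 0.02], 0, 0], [[0, 0, 0.03], 0, 0], [[0, 0, 0.04], 0, 0], [[0, 0, 0.03], 0, 0], [[0, 0, 0.02], 0, 0], [[0, 0, 0], 0, 0], [[0, 0, 0], 0, 0]]}}

```text
time: 11.08
tool_pos: [0.5263, 0.136, 0.2603]
tool_rot: [3.14, -0.001, 0.815]
contact_force: [-0.8, 0.2, -1.3]
opening: 0.0319
grip_force: 29.8
```

```bash
python3 - <<'E'
from h import *
s=robot.observe();p=robot.read_camera('wrist');P=proj(p,s);save(p,'w3.png',(220,0,420,340),1.75)
P0=np.load('w2.npy')
print(s['time'],s['tool_pos'],s['tool_rot'],s['opening'],s['grip_force'],s['contact_force'],p['cx'],p['cy'])
D={}
for n in ['knife_eye','knife_mid','peg_tip','hook','bracket','seat','flap']:
    D[n]=[(np.round(d['at'],1).tolist(),round(d['p'],2)) for d in robot.tip_of(p,n)[:4]];print(n,D[n])
for n,c in [('peg_tip',(319.6,148.6)),('hook',(317.4,44.3)),('bracket',(316.1,119.8)),('seat',(320.9,93.1))]:
    for at,_ in D[n][:2]: 
        X,e=tri([(P0,c),(P,at)]);print(n,at,X.round(4),e, (rot(s).T@(X-s['tool_pos'])).round(4))
E
```

```text
11.075 [0.52627524 0.13595297 0.26027124] [ 3.14040576e+00 -1.30938221e-03  8.14827021e-01] 0.03187764781390899 29.780249744653702 [-0.80114037  0.15720821 -1.25112886] 319.47150987126315 242.30538385985557
knife_eye [([319.3, 309.7], 0.74)]
knife_mid []
peg_tip [([322.2, 142.8], 0.87)]
hook []
bracket [([319.6, 83.1], 0.87), ([317.7, 308.3], 0.39), ([321.7, 45.2], 0.27)]
seat [([321.9, 42.7], 0.92)]
flap [([321.6, 83.9], 0.97), ([260.8, 92.1], 0.7)]
peg_tip [322.2, 142.8] [0.5744 0.1858 0.3214] [array([0.4, 0.2]), array([-1. , -0.5])] [ 0.0693  0.0009 -0.0611]
bracket [319.6, 83.1] [0.5877 0.2022 0.2902] [array([1.7, 0.2]), array([-3.5, -0.5])] [ 0.0904 -0.0008 -0.0298]
bracket [317.7, 308.3] [0.5783 0.1914 0.4404] [array([ 1.3, -0. ]), array([ 5.9, -0.1])] [ 0.0763  0.     -0.18  ]
seat [321.9, 42.7] [0.6075 0.2197 0.2428] [array([-0.1, -0. ]), array([0.1, 0. ])] [0.1166 0.0016 0.0176]
```

View pics/w3.png

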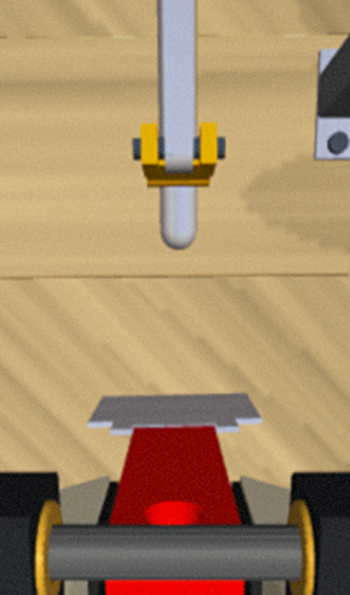

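Emit:
{"fn": "carry_out", "kwargs": {"commands": [[[0, 0.001, 0.01], 0, 0], [[0, 0, 0.014], 0, 0], [[0, 0, 0.01], 0, 0], [[0.01, 0, 0], 0, 0], [[0.015, 0, 0], 0, 0], [[0.01, 0, 0], 0, 0], [[0.005, 0, 0], 0, 0], [[0, 0, 0], 0, 0], [[0, 0, 0], 0, 0]]}}

```text
time: 12.6
tool_pos: [0.5537, 0.1641, 0.2252]
tool_rot: [3.142, 0.0, 0.815]
contact_force: [-0.2, 0.5, -1.8]
opening: 0.032
grip_force: 29.8
```

```bash
python3 - <<'E'
from h import *
s=robot.observe();p=robot.read_camera('wrist');Pw=proj(p,s);a=robot.read_camera('scene');A=proj(a);b=robot.read_camera('top');B=proj(b)
c1=cv2.resize(a['pixels'][130:230,370:500],None,fx=6,fy=6,interpolation=cv2.INTER_CUBIC)[...,::-1]
cv2.imwrite('pics/s4.png',c1[:600])
print(s['tool_pos'],s['tool_rot'],s['contact_force'])
P0=np.load('w2.npy');print('tip at .245 from w2',(rot(s).T@(np.r_[onz(P0,(320.5,145.5),.245),.245]-s['tool_pos'])).round(4))
e=np.array(s['tool_pos'])+[0,0,.019];print('eye',e,'scene px',px(A,e),'end',px(A,e+[0,0,.015]))
for n in['peg_tip','knife_eye','hook','flap_foot','bracket']:
    for k,q in(('scene',a),('wrist',p)):
        print(n,k,[(np.round(d['at'],1).tolist(),round(d['p'],2)) for d in robot.tip_of(q,n)[:3]])
E
```

```text
[0.55370916 0.16412451 0.22519476] [3.14156436e+00 3.33252243e-04 8.14729784e-01] [-0.17397621  0.45524749 -1.7564811 ]
tip at .245 from w2 [ 0.0341  0.0007 -0.0198]
eye [0.55370916 0.16412451 0.24419476] scene px [408.31172692 172.6602115 ] end [409.62644447 165.6875335 ]
peg_tip scene [([423.9, 180.5], 0.87)]
peg_tip wrist [([321.8, 236.1], 0.88)]
knife_eye scene [([57.4, 322.0], 0.9), ([405.7, 170.1], 0.76)]
knife_eye wrist [([318.7, 309.2], 0.67)]
hook scene [([471.5, 200.7], 0.78), ([507.0, 163.8], 0.77)]
hook wrist [([317.4, 14.4], 0.79)]
flap_foot scene [([435.5, 178.9], 0.39)]
flap_foot wrist [([322.1, 195.3], 0.72)]
bracket scene [([442.0, 166.1], 0.93)]
bracket wrist [([318.6, 202.7], 0.93), ([316.0, 198.3], 0.5)]
```

View pics/s4.png

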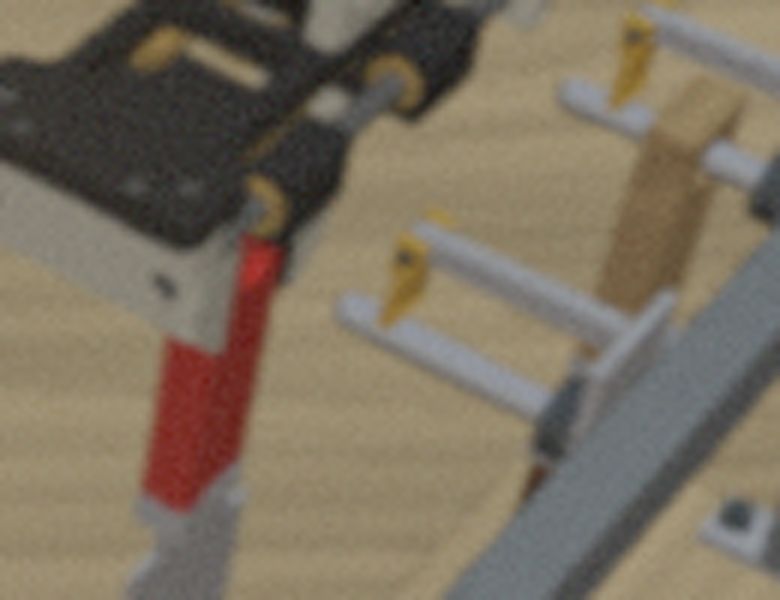

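```bash
python3 - <<'E'
from h import *
s=robot.observe();a=robot.read_camera('scene');A=proj(a);Rm=rot(s);t=np.array(s['tool_pos'])
f=lambda x,y,z:((px(A,t+Rm@[x,y,-.019-z])-[370,130])*6).round(0)
for x in(-.008,.008):
  for y in(-.016,.016): print(x,y,'end',f(x,y,.015),'foot',f(x,y,-.1))
print('tip',f(.034,.0007,.0008),'shank',f(.1,.0007,.0008),'bracket end',f(.116-.066,.0007,.038), f(.1,.0007,.038))
E
```

```text
-0.008 -0.016 end [246. 174.] foot [191. 467.]
-0.008 0.016 end [181. 231.] foot [131. 524.]
0.008 -0.016 end [295. 198.] foot [234. 491.]
0.008 0.016 end [230. 256.] foot [175. 549.]
tip [334. 310.] shank [550. 421.] bracket end [412. 229.] [584. 314.]
```

```bash
python3 - <<'E'
from h import *
s=robot.observe();p=robot.read_camera('wrist');P=proj(p,s);Rm=rot(s);t=np.array(s['tool_pos'])
for z in (.015,.010,.007,0,-.007,-.09,-.1): print(z,px(P,t+Rm@[.008,0,-.019-z]).round(1),px(P,t+Rm@[.008,0,-.031-z]).round(1))
im=p['pixels']; 
for r in range(236,302,2): print(r,im[r,316:324].mean(0).round(),end=' | ')
print('corner cols');
save(p,'w5.png',(270,225,370,305),8)
E
```

```text
0.015 [318.5 306.9] [318.5 321.2]
0.01 [318.6 301.6] [318.5 315. ]
0.007 [318.6 298.6] [318.5 311.4]
0 [318.6 292.1] [318.6 303.7]
-0.007 [318.6 286.2] [318.6 296.7]
-0.09 [318.8 241.8] [318.8 246.2]
-0.1 [318.9 238.4] [318.8 242.5]
236 [134. 129. 129.] | 238 [99. 95. 94.] | 240 [108. 105. 104.] | 242 [131. 119. 125.] | 244 [137.  51.  59.] | 246 [126.   3.   2.] | 248 [127.   5.   2.] | 250 [129.   7.   4.] | 252 [126.   4.   0.] | 254 [128.   6.   4.] | 256 [127.   7.   4.] | 258 [127.   4.   3.] | 260 [128.  10.   4.] | 262 [126.   5.   2.] | 264 [126.   4.   3.] | 266 [129.   7.   4.] | 268 [128.   8.   4.] | 270 [126.   3.   0.] | 272 [128.   8.   4.] | 274 [125.   5.   3.] | 276 [127.   5.   2.] | 278 [129.   7.   5.] | 280 [128.   7.   2.] | 282 [128.   5.   3.] | 284 [124.   3.   1.] | 286 [179.   6.   1.] | 288 [233.   0.   0.] | 290 [237.   1.   0.] | 292 [238.   1.   0.] | 294 [238.   1.   0.] | 296 [239.   1.   0.] | 298 [238.   2.   0.] | 300 [77. 33. 34.] | corner cols
```

View pics/w5.png

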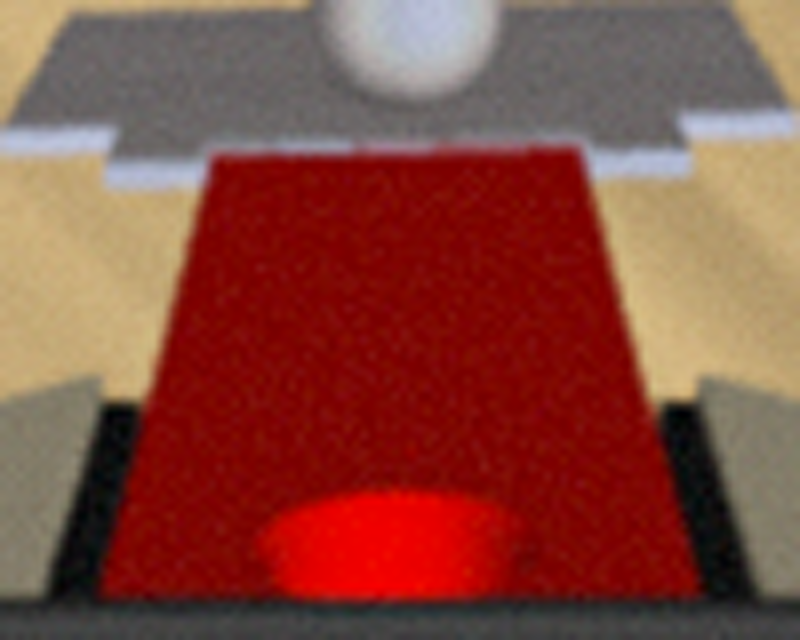

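```bash
python3 - <<'E'
from h import *
im=cv2.imread('pics/scene0.png').astype(int);A=proj(robot.read_camera('scene'))
m=((im[...,2]>90)&(im[...,1]<60)&(im[...,0]<60)).astype(np.uint8);m[:,:120]=0;m[:200]=0;m[290:]=0;m[:,220:]=0
pts=np.argwhere(m)[:,::-1].astype(np.float32);h=cv2.convexHull(pts.astype(np.int32))[:,0]
print(cv2.approxPolyDP(h,2,True)[:,0].tolist())
x=np.array([np.cos(-.2),np.sin(-.2),0]);y=np.array([np.sin(.2),np.cos(.2),0]);c=np.array([.6215,-.247,0])
for z in(.208,.093):
  for i in(-1,1):
    for j in(-1,1): print(z,i,j,px(A,c+i*.008*x+j*.016*y+[0,0,z]).round(1))
# blade edge region dump
cv2.imwrite('pics/s0crop.png',cv2.resize(cv2.imread('pics/scene0.png')[205:315,125:245],None,fx=5,fy=5,interpolation=cv2.INTER_CUBIC))
E
```

```text
[[179, 266], [162, 264], [148, 228], [151, 221], [166, 222], [169, 225], [180, 258]]
0.208 -1 -1 [148.8 220.4]
0.208 -1 1 [167.9 222.7]
0.208 1 -1 [144.9 227.7]
0.208 1 1 [164.2 230. ]
0.093 -1 -1 [165.9 264.6]
0.093 -1 1 [183.1 266.8]
0.093 1 -1 [162.6 271.6]
0.093 1 1 [179.9 273.9]
```

View pics/s0crop.png

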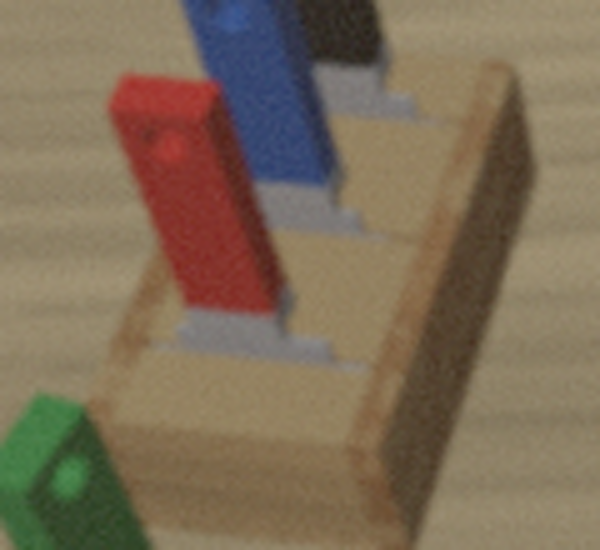

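The handle's end and eye match the nominal height in both views. Only the red part of the handle is shorter than stated. Sliding on now at 16 mm/s.

Emit:
{"fn": "carry_out", "kwargs": {"commands": [[[0.002, 0.0002, -0.0005], 0, 0], [[0.002, 0, 0], 0, 0], [[0.002, 0, 0], 0, 0], [[0.002, 0, 0], 0, 0], [[0.002, 0, 0], 0, 0], [[0.002, 0, 0], 0, 0], [[0.002, 0, 0], 0, 0], [[0.002, 0, 0], 0, 0], [[0.002, 0, 0], 0, 0], [[0.002, 0, 0], 0, 0], [[0.002, 0, 0], 0, 0], [[0.002, 0, 0], 0, 0], [[0.002, 0, 0], 0, 0], [[0.002, 0, 0], 0, 0]]}}

```text
time: 15.15
tool_pos: [0.5733, 0.1846, 0.2257]
tool_rot: [3.142, 0.0, 0.815]
contact_force: [-0.2, -0.4, -1.2]
opening: 0.0317
grip_force: 29.8
```

Emit:
{"fn": "carry_out", "kwargs": {"commands": [[[0.0015, 0, 0], 0, 0], [[0.0015, 0, 0], 0, 0]]}}

```text
time: 15.4
tool_pos: [0.5753, 0.1868, 0.2257]
tool_rot: [3.142, 0.0, 0.815]
contact_force: [-0.8, 0.0, -0.9]
opening: 0.032
grip_force: 29.8
```

Emit:
{"fn": "carry_out", "kwargs": {"commands": [[[0.0015, 0, 0], 0, 0], [[0.0015, 0, 0], 0, 0]]}}

```text
time: 15.65
tool_pos: [0.5774, 0.189, 0.2257]
tool_rot: [3.142, 0.0, 0.815]
contact_force: [0.2, 0.4, -2.1]
opening: 0.0319
grip_force: 29.8
```

```bash
python3 - <<'E'
from h import *
s=robot.observe();print(s['tool_pos'],s['tool_rot'],s['contact_force'],s['torque'])
p=robot.read_camera('wrist');save(p,'w6.png',(240,200,400,320),5)
E
```

```text
[0.57739542 0.18895911 0.2256918 ] [3.14151393e+00 8.00042790e-05 8.14834059e-01] [ 0.1935659   0.39111802 -2.09691901] [-0.02604834 -0.08263387  0.00555565]
```

View pics/w6.png

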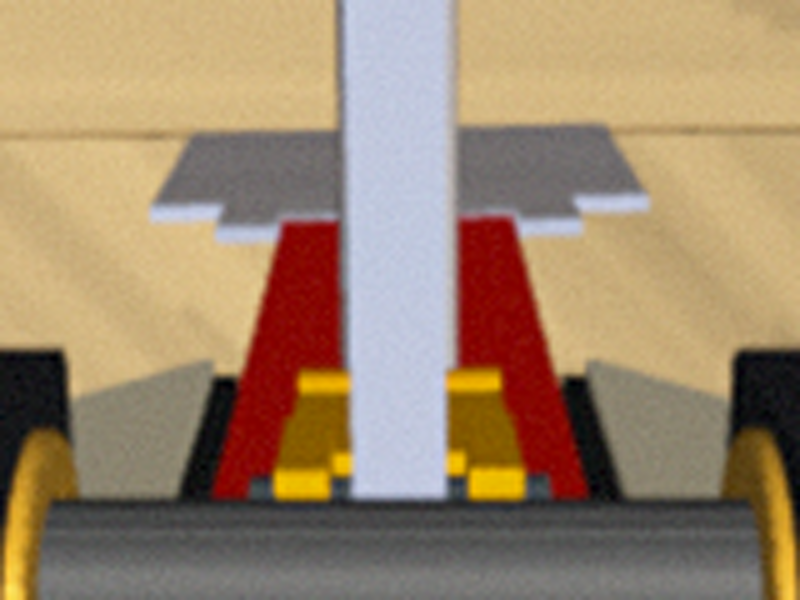

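The eye is on the peg and centred, with no contact force. Continuing.

Emit:
{"fn": "carry_out", "kwargs": {"commands": [[[0.002, 0, 0], 0, 0], [[0.002, 0, 0], 0, 0], [[0.002, 0, 0], 0, 0], [[0.002, 0, 0], 0, 0], [[0.002, 0, 0], 0, 0], [[0.002, 0, 0], 0, 0], [[0.002, 0, 0], 0, 0], [[0.002, 0, 0], 0, 0]]}}

```text
time: 16.7
tool_pos: [0.5884, 0.2006, 0.2256]
tool_rot: [3.142, 0.0, 0.815]
contact_force: [-0.3, 0.2, -1.9]
opening: 0.0318
grip_force: 29.8
```

Emit:
{"fn": "carry_out", "kwargs": {"commands": [[[0.002, 0, 0], 0, 0], [[0.002, 0, 0], 0, 0], [[0.002, 0, 0], 0, 0], [[0.002, 0, 0], 0, 0], [[0.002, 0, 0], 0, 0], [[0.002, 0, 0], 0, 0], [[0.002, 0, 0], 0, 0], [[0.002, 0, 0], 0, 0]]}}

```text
time: 17.7
tool_pos: [0.5994, 0.2123, 0.2256]
tool_rot: [3.142, 0.0, 0.815]
contact_force: [0.5, -0.4, -2.3]
opening: 0.032
grip_force: 29.8
```

Emit:
{"fn": "carry_out", "kwargs": {"commands": [[[0.002, 0, 0], 0, 0], [[0.002, 0, 0], 0, 0], [[0.002, 0, 0], 0, 0], [[0.002, 0, 0], 0, 0], [[0.002, 0, 0], 0, 0], [[0.002, 0, 0], 0, 0], [[0.002, 0, 0], 0, 0], [[0.002, 0, 0], 0, 0]]}}

```text
time: 18.7
tool_pos: [0.6104, 0.2239, 0.2258]
tool_rot: [3.141, -0.0, 0.815]
contact_force: [0.4, -0.4, -2.1]
opening: 0.0318
grip_force: 29.8
```

Emit:
{"fn": "carry_out", "kwargs": {"commands": [[[0.001, 0, 0], 0, 0], [[0.001, 0, 0], 0, 0], [[0.001, 0, 0], 0, 0]]}}

```text
time: 19.08
tool_pos: [0.6124, 0.226, 0.2257]
tool_rot: [3.142, 0.0, 0.815]
contact_force: [0.1, 0.3, -1.8]
opening: 0.0319
grip_force: 29.8
```

Emit:
{"fn": "carry_out", "kwargs": {"commands": [[[0.001, 0, 0], 0, 0], [[0.001, 0, 0], 0, 0], [[0, 0, 0], 0, 0]]}}

```text
time: 19.45
tool_pos: [0.6137, 0.2275, 0.2257]
tool_rot: [3.142, 0.0, 0.815]
contact_force: [0.9, -1.7, -1.5]
opening: 0.0322
grip_force: 29.8
```

```bash
python3 - <<'E'
from h import *
s=robot.observe();print(s['tool_pos'],s['tool_rot'],s['contact_force'],s['torque'])
p=robot.read_camera('wrist');Pw=proj(p,s);a=robot.read_camera('scene');A=proj(a);b=robot.read_camera('top')
for n in['hook','flap_foot','flap','knife_eye','seat']:
    for k,q in(('scene',a),('wrist',p)):
        print(n,k,[(np.round(d['at'],1).tolist(),round(d['p'],2)) for d in robot.tip_of(q,n)[:3]])
cv2.imwrite('pics/s7.png',cv2.resize(a['pixels'][130:230,370:500],None,fx=6,fy=6,interpolation=cv2.INTER_CUBIC)[...,::-1])
E
```

```text
[0.61374621 0.22750621 0.22566246] [3.14153018e+00 3.03896358e-05 8.14848351e-01] [ 0.85834711 -1.65355521 -1.52132704] [-0.0358917  -0.02797576  0.04321454]
hook scene [([470.7, 200.9], 0.59), ([506.9, 163.6], 0.48)]
hook wrist [([317.9, 247.9], 0.62), ([25.7, 249.0], 0.56), ([261.4, 207.5], 0.39)]
flap_foot scene [([173.2, 204.4], 0.43)]
flap_foot wrist []
flap scene []
flap wrist []
knife_eye scene [([60.1, 321.5], 0.56)]
knife_eye wrist [([317.1, 308.5], 0.83)]
seat scene [([451.0, 187.5], 0.55)]
seat wrist [([320.2, 328.5], 0.89)]
```

View pics/s7.png

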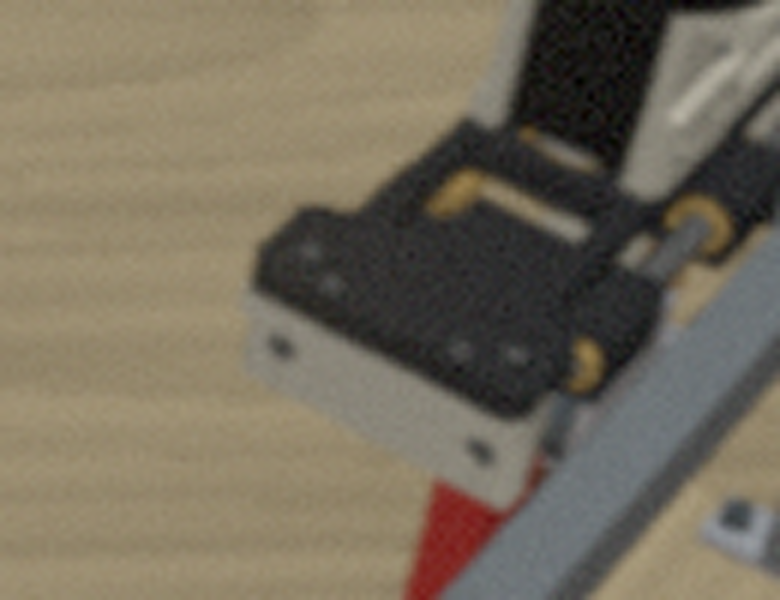

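Emit:
{"fn": "carry_out", "kwargs": {"commands": [[[0.001, 0, 0], 0, 0], [[0, 0, 0], 0, 0]]}}

```text
time: 20.35
tool_pos: [0.6144, 0.2282, 0.2257]
tool_rot: [3.142, 0.0, 0.815]
contact_force: [-0.0, 0.7, -1.9]
opening: 0.032
grip_force: 29.8
```

Emit:
{"fn": "carry_out", "kwargs": {"commands": [[[0.001, 0, 0], 0, 0], [[0, 0, 0], 0, 0]]}}

```text
time: 20.6
tool_pos: [0.6151, 0.229, 0.2257]
tool_rot: [3.142, 0.0, 0.815]
contact_force: [0.3, -0.2, -1.1]
opening: 0.0318
grip_force: 29.8
```

Emit:
{"fn": "carry_out", "kwargs": {"commands": [[[0.0005, 0, 0], 0, 0], [[0, 0, 0], 0, 0], [[0, 0, 0], 0, 0], [[0, 0, 0], 0, 0]]}}

```text
time: 21.1
tool_pos: [0.6154, 0.2292, 0.2257]
tool_rot: [3.141, 0.0, 0.815]
contact_force: [-0.4, -0.6, -1.6]
opening: 0.0321
grip_force: 29.8
```

Emit:
{"fn": "carry_out", "kwargs": {"commands": [[[-0.002, 0, 0], 0, 0], [[-0.002, 0, 0], 0, 0], [[-0.002, 0, 0], 0, 0], [[-0.002, 0, 0], 0, 0], [[-0.002, 0, 0], 0, 0]]}}

```text
time: 21.72
tool_pos: [0.6085, 0.2218, 0.2257]
tool_rot: [3.142, 0.0, 0.815]
contact_force: [-0.5, 0.8, -2.3]
opening: 0.0319
grip_force: 29.8
```

Emit:
{"fn": "carry_out", "kwargs": {"commands": [[[-0.0015, 0, 0], 0, 0], [[-0.0015, 0, 0], 0, 0], [[-0.0015, 0, 0], 0, 0], [[-0.0015, 0, 0], 0, 0]]}}

```text
time: 22.22
tool_pos: [0.6044, 0.2176, 0.2257]
tool_rot: [3.142, 0.0, 0.815]
contact_force: [0.2, -0.1, -2.4]
opening: 0.0323
grip_force: 29.8
```

Emit:
{"fn": "carry_out", "kwargs": {"commands": [[[-0.001, 0, 0], 0, 0], [[-0.001, 0, 0], 0, 0], [[-0.001, 0, 0], 0, 0]]}}

```text
time: 22.6
tool_pos: [0.6024, 0.2154, 0.2257]
tool_rot: [3.141, -0.0, 0.815]
contact_force: [-0.1, -1.3, -1.3]
opening: 0.0321
grip_force: 29.8
```

Emit:
{"fn": "carry_out", "kwargs": {"commands": [[[-0.001, 0, 0], 0, 0], [[-0.001, 0, 0], 0, 0], [[-0.001, 0, 0], 0, 0], [[0, 0, 0], 0, 0]]}}

```text
time: 23.1
tool_pos: [0.6003, 0.2132, 0.2257]
tool_rot: [3.141, 0.0, 0.815]
contact_force: [0.0, 0.3, -1.9]
opening: 0.032
grip_force: 29.8
```

Emit:
{"fn": "carry_out", "kwargs": {"commands": [[[-0.001, 0, 0], 0, 0], [[-0.0005, 0, 0], 0, 0], [[0, 0, 0], 0, 0]]}}

```text
time: 23.48
tool_pos: [0.5993, 0.2121, 0.2257]
tool_rot: [3.142, 0.0, 0.815]
contact_force: [-1.3, -0.3, -1.1]
opening: 0.0316
grip_force: 29.8
```

Emit:
{"fn": "carry_out", "kwargs": {"commands": [[[-0.001, 0, 0], 0, 0], [[0, 0, 0], 0, 0]]}}

```text
time: 23.72
tool_pos: [0.5986, 0.2114, 0.2257]
tool_rot: [3.142, 0.0, 0.815]
contact_force: [0.1, 0.7, -1.9]
opening: 0.032
grip_force: 29.8
```

Emit:
{"fn": "carry_out", "kwargs": {"commands": [[[-0.0005, 0, 0], 0, 0], [[0, 0, 0], 0, 0]]}}

```text
time: 23.98
tool_pos: [0.5983, 0.2111, 0.2257]
tool_rot: [3.141, -0.0, 0.815]
contact_force: [0.5, -0.2, -2.2]
opening: 0.0318
grip_force: 29.8
```

Emit:
{"fn": "carry_out", "kwargs": {"commands": [[[-0.0005, 0, 0], 0, 0], [[0, 0, 0], 0, 0]]}}

```text
time: 24.22
tool_pos: [0.5979, 0.2107, 0.2257]
tool_rot: [3.141, 0.0, 0.815]
contact_force: [-0.3, 0.2, -1.2]
opening: 0.0319
grip_force: 29.8
```

Emit:
{"fn": "carry_out", "kwargs": {"commands": [[[-0.0005, 0, 0], 0, 0], [[0, 0, 0], 0, 0]]}}

```text
time: 24.48
tool_pos: [0.5976, 0.2103, 0.2257]
tool_rot: [3.142, 0.0, 0.815]
contact_force: [0.3, 0.1, -0.9]
opening: 0.0318
grip_force: 29.8
```

Emit:
{"fn": "carry_out", "kwargs": {"commands": [[[-0.0005, 0, 0], 0, 0], [[0, 0, 0], 0, 0]]}}

```text
time: 24.72
tool_pos: [0.5972, 0.21, 0.2257]
tool_rot: [3.142, 0.0, 0.815]
contact_force: [0.4, 0.3, -1.6]
opening: 0.0319
grip_force: 29.8
```

Emit:
{"fn": "carry_out", "kwargs": {"commands": [[[-0.0005, 0, 0], 0, 0], [[0, 0, 0], 0, 0]]}}

```text
time: 24.98
tool_pos: [0.5969, 0.2097, 0.2257]
tool_rot: [3.141, -0.0, 0.815]
contact_force: [0.9, 0.0, -1.5]
opening: 0.032
grip_force: 29.8
```

Emit:
{"fn": "carry_out", "kwargs": {"commands": [[[-0.0005, 0, 0], 0, 0], [[0, 0, 0], 0, 0]]}}

```text
time: 25.22
tool_pos: [0.5968, 0.2095, 0.2257]
tool_rot: [3.141, -0.001, 0.815]
contact_force: [2.6, 2.0, -3.4]
opening: 0.0321
grip_force: 29.8
```

Emit:
{"fn": "carry_out", "kwargs": {"commands": [[[-0.0003, 0, 0], 0, 0], [[0, 0, 0], 0, 0]]}}

```text
time: 25.48
tool_pos: [0.5967, 0.2094, 0.2257]
tool_rot: [3.141, -0.001, 0.815]
contact_force: [3.7, 3.7, -4.2]
opening: 0.0319
grip_force: 29.8
```

Emit:
{"fn": "carry_out", "kwargs": {"commands": [[[-0.0002, 0, 0], 0, 0], [[0, 0, 0], 0, 0], [[0, 0, 0], 0, 0], [[0, 0, 0], 0, 0]]}}

```text
time: 25.98
tool_pos: [0.5967, 0.2094, 0.2257]
tool_rot: [3.141, -0.001, 0.815]
contact_force: [4.3, 4.5, -4.0]
opening: 0.0317
grip_force: 29.8
```

The force rises to 6 N with no further motion, so the stop has bitten. Now I ease off and lower until the peg carries the knife.

Emit:
{"fn": "carry_out", "kwargs": {"commands": [[[0.001, 0, 0], 0, 0], [[0.001, 0, 0], 0, 0], [[0.001, 0, 0.0], 0, 0], [[0, 0, 0.0005], 0, 0], [[0, 0, 0.0005], 0, 0], [[0, 0, 0], 0, 0], [[0, 0, 0], 0, 0]]}}

```text
time: 26.85
tool_pos: [0.5982, 0.2111, 0.2247]
tool_rot: [3.142, 0.0, 0.815]
contact_force: [0.2, 0.1, -1.3]
opening: 0.0319
grip_force: 29.8
```

Emit:
{"fn": "carry_out", "kwargs": {"commands": [[[0, 0, 0.0005], 0, 0], [[0, 0, 0], 0, 0], [[0, 0, 0], 0, 0]]}}

```text
time: 27.22
tool_pos: [0.5982, 0.2111, 0.2242]
tool_rot: [3.142, 0.0, 0.815]
contact_force: [0.0, -1.0, -1.6]
opening: 0.0317
grip_force: 29.8
```

Emit:
{"fn": "carry_out", "kwargs": {"commands": [[[0, 0, 0.0004], 0, 0], [[0, 0, 0], 0, 0], [[0, 0, 0], 0, 0]]}}

```text
time: 27.6
tool_pos: [0.5983, 0.2111, 0.2241]
tool_rot: [3.141, -0.0, 0.815]
contact_force: [-1.0, -0.9, 0.7]
opening: 0.0318
grip_force: 29.8
```

Emit:
{"fn": "carry_out", "kwargs": {"commands": [[[0, 0, 0], 0, 0.36], [[0, 0, 0], 0, 0.38], [[0, 0, 0], 0, 0.42], [[0, 0, 0], 0, 0.5], [[0, 0, 0], 0, 0.6], [[0, 0, 0], 0, 0.65], [[0, 0, 0], 0, 0.65], [[0, 0, 0], 0, 0.65]], "newtons": 5}}

```text
time: 28.6
tool_pos: [0.5983, 0.2111, 0.2238]
tool_rot: [3.142, 0.0, 0.815]
contact_force: [-1.5, -0.0, 0.4]
opening: 0.0593
grip_force: 0.0
```

```bash
python3 - <<'E'
from h import *
s=robot.observe();print(s['tool_pos'],s['contact_force'],s['opening'])
E
```

```text
[0.59826051 0.21109896 0.22377686] [-1.45251270e+00 -1.26735719e-03  4.06383934e-01] 0.05927047345450216
```

Emit:
{"fn": "carry_out", "kwargs": {"commands": [[[0, 0, -0.003], 0, 0.65], [[0, 0, -0.006], 0, 0.65], [[0, 0, -0.015], 0, 0.65], [[0, 0, -0.025], 0, 0.65], [[0, 0, -0.03], 0, 0.65], [[0, 0, -0.04], 0, 0.65], [[0, 0, -0.03], 0, 0.65], [[-0.03, 0, 0], 0, 0.65], [[-0.05, 0, 0], 0, 0.65], [[-0.05, 0, 0], 0, 0.65], [[-0.03, 0, 0], 0, 0.65], [[0, 0, 0], 0, 0.65], [[0, 0, 0], 0, 0.65], [[0, 0, 0], 0, 0.65], [[0, 0, 0], 0, 0.65]]}}

```text
time: 30.48
tool_pos: [0.4889, 0.0952, 0.3725]
tool_rot: [-3.141, 0.0, 0.816]
contact_force: [-0.4, 0.1, 0.7]
opening: 0.0598
grip_force: 0.0
```

```bash
python3 - <<'E'
from h import *
s=robot.observe();print(s['time'],s['tool_pos'],s['contact_force'])
a=robot.read_camera('scene')
cv2.imwrite('pics/s8.png',cv2.resize(a['pixels'][120:240,370:530],None,fx=5,fy=5,interpolation=cv2.INTER_CUBIC)[...,::-1])
E
```

```text
30.475 [0.48889813 0.09516166 0.37246001] [-0.39217067  0.0811723   0.66553139]
```

View pics/s8.png

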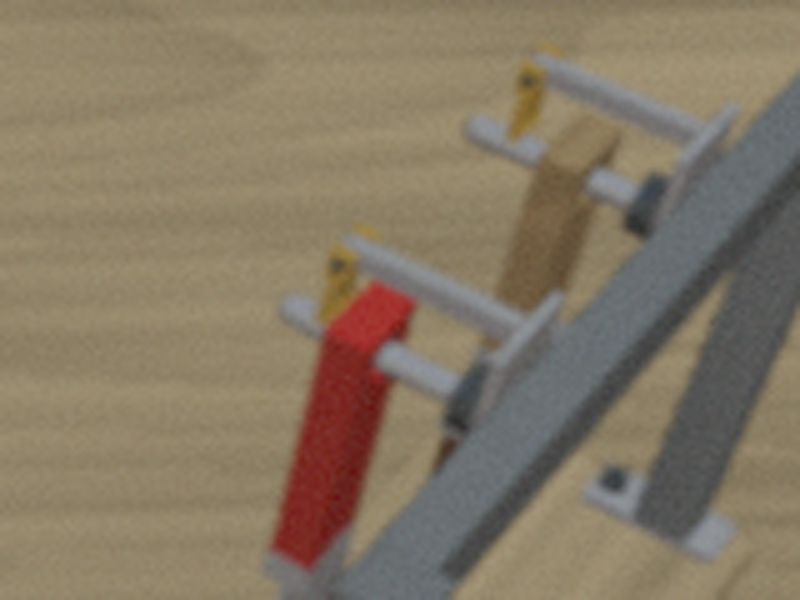

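The red knife hangs on the empty peg, its end at crop (370,315). The flap is shut in front of it at (340,285), and the brush is undisturbed. Handing in after a short rest so it settles.

Emit:
{"fn": "carry_out", "kwargs": {"commands": [[[0, 0, 0], 0, 0.65], [[0, 0, 0], 0, 0.65], [[0, 0, 0], 0, 0.65], [[0, 0, 0], 0, 0.65], [[0, 0, 0], 0, 0.65], [[0, 0, 0], 0, 0.65], [[0, 0, 0], 0, 0.65], [[0, 0, 0], 0, 0.65]]}}

```text
time: 31.52
tool_pos: [0.4885, 0.0947, 0.3728]
tool_rot: [3.142, 0.0, 0.815]
contact_force: [-0.6, -0.1, -1.5]
opening: 0.0596
grip_force: 0.0
```

```bash
python3 -c "
from cell import robot
print(robot.hand_in())"
```

```text
the job is handed in; nothing more can be done
None
```

The red knife hangs free on the peg behind the shut flap; the stop was felt to bite and hold at about 6 N, nothing was forced, and the job was handed in at about 31.5 s (the hand-in gave no verdict).

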